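# Weigh a portion of walnuts into a terrine tin

### The arm

A 6-joint arm with a two-finger parallel gripper is mounted at the origin on the work surface. World frame = base frame: x ahead of the robot, y to its left, z up, the work surface at z = 0. Lengths are in mm, angles in degrees, forces in N, time in s.
With the tool pointing down it reaches from about 325 to 775 mm from the base axis. Payload 5.5 kg.
Tool frame: the origin (TCP) lies on the front face of the gripper's body, between the roots of the fingers; the fingertips stand 80 mm ahead of it and the grasp point (between the pads) lies 61 mm ahead of it; z points along the fingers, y is the line along which they close (so a half turn about z gives the same grasp; the last joint's range is limited). The gripper opens to 88 mm and grips with 3 to 60 N. Pads are 20 mm wide; open, the fingers measure 115 mm over their backs; the gripper's body (75 mm by 178 mm) begins 61 mm behind the grasp point.
Start: joints at [63.673, 5.22, 70.514, -0, 104.267, -3.249], TCP at [235.203, 551.993, 302.631] pointing down, gripper open.
Joint ranges: [-164.24, 164.24], [-49.07, 125.15], [9.68, 141.18], [-86.29, 266.29], [3.28, 154.24], [-151.56, 151.56]. Speed limits (degrees/s): [147.25, 147.25, 172.46, 180, 180, 180].

### API

Orientations are given as a 3x3 rotation matrix whose columns are the frame's x, y, z axes.
In Python, from plant import movep, servo_line, move_joints, open_gripper, grasp, hold, ik, observe, get_image, camera_model, IKError, finish_job gives the robot as it stands. The module is installed in compiled form; this text tells all that it offers. Calls block until the motion is done:
- movep(position, orientation): joint-space move of the TCP to a pose.
- servo_line(position, frame=None, speed=150): straight line of the TCP; frame=None keeps the orientation; speed is the mean speed in mm/s.
- move_joints(angles): joint-space move.
- open_gripper() and grasp(newtons=None): open the fingers fully, or close them until they stop; newtons is the grip in N (None keeps the last).
- hold(seconds).
- ik(position, orientation): joint angles nearest the present ones, or None.
- observe(): the state.
- get_image(name): name is "scene" or "top" or "wrist"; returns (picture, depth): 400x640x3 uint8, blue, green, red; 400x640 float32, mm along the optical axis (not along the pixel's ray), 0 where there is no reading.
- camera_model(name): a dict with "camera_matrix" (3x3 intrinsics, pixels), "dist" ([k1, k2, p1, p2, k3] as OpenCV has them; the pictures are not rectified), "R" (3x3) and "t" (3): a world point X has camera coordinates R X + t. Camera axes: x right, y down, z forward; pixel columns grow to the right and rows downward; lengths in mm; the calibration is good to about 2 mm. A picture is of the moment at which its call begins: read the wrist's pose just before it. camera_model takes no time and is no camera call; for the wrist camera it gives the pose at the moment of the call.
A pose or a line that the arm cannot do raises IKError and nothing moves.
- finish_job(): hands the job in; it is judged then, once.
The state is a dict: "t": time; "joints": joint angles; "qd": joint speeds; "effort": joint torques, N m; "tcp_pos": TCP position; "eef_rot": TCP orientation; "wrist_force": force on the tool from outside, world axes, zero at the start; "torque": the same for the moment, N m; "finger_gap": finger opening in mm; "gripper_force": force on a finger pad.
Only numpy, scipy, OpenCV 4.12 (cv2) and the standard library are available. Lean on these libraries where they do the work, as an engineer would, in place of code of your own. Each camera call takes 0.05 s, during which the arm holds its last target. There are 200 camera calls.

### The job

Stand the empty terrine tin on the hanging pan of the spring scale, then tip walnuts from the scoop into it until their weight brings the pan down onto its stop. Put the scoop back upright on its red tray and then close the tin with its lid, leaving the tin on the pan. Every walnut must finish in the tin or still in the scoop, and the cans and the jar nearby are to be left alone.

Things in the scene. Friction and masses are not known exactly. Their poses are not given: they have to be found in the camera images.
- scale: Spring scale, fixed: white base plate 180 x 270 x 12 mm, origin at the centre of its underside; x along the pan's long side, y towards one post, z up. Steel posts at y = +-122 mm, 162 mm high; arms reach inward from their tops and hold upright spring tubes 18 mm in diameter at y = +-95 mm, 88 to 162 mm high. The pan hangs between the tubes, open to above.
- pan_seat (a point): Centre of the upper face of the hanging steel pan, on which the tin stands; it moves with the pan. Axes as the scale's. 60 mm above the bench with the pan up, 40 mm with it on its stop. The flat seat is 156 mm (x) by 78 mm (y) inside a 6 mm high, 10 mm wide rim. The pan can only move straight up and down.
- pan (a joint): How far the pan has dropped (m): 0 = up (empty), 0.020 = down on its hard stop. Spring about 39 N/m, preloaded: the empty tin lowers it about 5 mm, and about 60 g of walnuts in the tin bring it fully down (four of the five do, sometimes three; pouring all five is fine too).
- tin: Empty gold terrine tin, open on top, rectangular 146 (x) x 68 (y) x 72 (z) mm, wall and floor 3 mm, about 120 g; origin at the centre of its underside. Long axis x; the two ends are alike.
- lid: Gold lid; origin at the centre of its underside, z up. Stepped plug below: 124 x 46 mm up to z = 4 mm, 134 x 56 mm to 7 mm; plate 152 (x) x 74 (y) mm, z = 7 to 10 mm; upright steel grip on it 60 (x) x 14 (y) mm, z = 10 to 46 mm. 80 g. Closed: plug inside the tin, plate on the rim, origin 65 mm above the tin's origin.
- scoop: Narrow aluminium gutter scoop (about 200 g) holding five walnuts in single file, on the red tray; origin on its underside, nose towards its -x. Flat floor 3 mm thick from x = -65 to +94 mm, then a lip rising 12 degrees to the open nose. Side walls 42 mm high, 42 mm apart outside, 36 mm inside. Nose lowered by over 15 degrees: nuts start to roll out; by 30 degrees: it empties.
- scoop_nose (a point): Middle of the scoop's open nose edge: x = -110, z = 12 mm in the scoop's frame.
- scoop_grip (a point): Balanced gripping point on the scoop's black grip bar: x = +10, z = 81 mm in the scoop's frame. The bar is 14 mm wide (y) and 18 mm high (z = 72 to 90 mm), runs along x from -30 to +98 mm above the trough, carried by a post at its rear end.
- tray: Red tray 260 (x) x 150 (y) x 14 mm, fixed, with 5 mm floor and rim; origin at the centre of its underside. The scoop stands on its floor, 5 mm above the bench.
- nut0: One of five whole walnuts in the scoop: brown ball 30 mm in diameter, 15 to 21 g; origin at its centre.
- nut1: One of five whole walnuts in the scoop: brown ball 30 mm in diameter, 15 to 21 g; origin at its centre.
- nut2: One of five whole walnuts in the scoop: brown ball 30 mm in diameter, 15 to 21 g; origin at its centre.
- nut3: One of five whole walnuts in the scoop: brown ball 30 mm in diameter, 15 to 21 g; origin at its centre.
- nut4: One of five whole walnuts in the scoop: brown ball 30 mm in diameter, 15 to 21 g; origin at its centre.
- can_a: Bystander: closed round gold can, 75 mm in diameter, 55 mm high; origin at the centre of its underside.
- can_b: Bystander: another can like can_a.
- jar: Bystander: closed glass jar, 64 mm in diameter, 90 mm high; origin at the centre of its underside.

How it is judged (in metres and radians):
On the way, in this order (a step that is already met when the one before it is completed fails the run):
1. the empty tin stands upright on the pan, released, the pan not on its stop (x of tin in the frame of pan_seat between -0.012 and 0.012 m and y of tin in the frame of pan_seat between -0.012 and 0.012 m and z of tin in the frame of pan_seat between -0.003 and 0.004 m and angle between tin's own z axis and vertical below 0.06 rad and contact force between tin and the fingers below 0.05 N and contact force between tin and the arm below 0.05 N and value of joint pan below 0.012 m), for 0.2 s.
2. the walnuts' weight alone holds the pan on its stop: tin on the pan, lid not on it, neither robot nor scoop touching tin or scale (value of joint pan above 0.0185 m and contact force between each of scale, tin and the fingers below 0.05 N and contact force between each of scale, tin and the arm below 0.05 N and contact force between scoop and tin below 0.05 N and contact force between scoop and scale below 0.05 N and x of tin in the frame of pan_seat between -0.012 and 0.012 m and y of tin in the frame of pan_seat between -0.012 and 0.012 m and z of tin in the frame of pan_seat between -0.003 and 0.004 m and angle between tin's own z axis and vertical below 0.06 rad and horizontal distance between lid and tin above 0.09 m), for 0.3 s.
3. the scoop stands upright on its tray, released, the pan still on its stop and the lid not yet on (x of scoop in the frame of tray between -0.06 and 0.06 m and y of scoop in the frame of tray between -0.05 and 0.05 m and z of scoop in the frame of tray between 0 and 0.01 m and angle between scoop's own z axis and vertical below 0.06 rad and contact force between each of scoop, scale, tin and the fingers below 0.05 N and contact force between each of scoop, scale, tin and the arm below 0.05 N and value of joint pan above 0.0185 m and contact force between scoop and tin below 0.05 N and contact force between scoop and scale below 0.05 N and horizontal distance between lid and tin above 0.09 m), for 0.2 s.
4. the lid is closed on the tin and released (x of lid in the frame of tin between -0.006 and 0.006 m and y of lid in the frame of tin between -0.006 and 0.006 m and z of lid in the frame of tin between 0.062 and 0.0675 m and angle between the x axis of lid and the x axis of tin, either way round below 0.1 rad and angle between lid's own z axis and vertical below 0.05 rad and contact force between lid and the fingers below 0.05 N and contact force between lid and the arm below 0.05 N), for 0.2 s.
At the end, for the whole second after the job is handed in: Pan on its stop (18.5 mm down or more), robot off everything; tin upright on the pan within 12 mm of its centre; lid level, plate within 2.5 mm of the rim, 6 mm of centre; scoop upright on the tray floor within 60 x 50 mm of its centre; every walnut in tin or scoop; all at rest (all of step 4 and value of joint pan above 0.0185 m and contact force between each of scale, tin, scoop and the fingers below 0.05 N and contact force between each of scale, tin, scoop and the arm below 0.05 N and contact force between scoop and tin below 0.05 N and contact force between scoop and scale below 0.05 N and x of tin in the frame of pan_seat between -0.012 and 0.012 m and y of tin in the frame of pan_seat between -0.012 and 0.012 m and z of tin in the frame of pan_seat between -0.003 and 0.004 m and angle between each of tin, scoop's own z axis and vertical below 0.06 rad and x of scoop in the frame of tray between -0.06 and 0.06 m and y of scoop in the frame of tray between -0.05 and 0.05 m and z of scoop in the frame of tray between 0 and 0.01 m and ((x of nut0 in the frame of tin between -0.073 and 0.073 m and y of nut0 in the frame of tin between -0.034 and 0.034 m and z of nut0 in the frame of tin between 0.003 and 0.068 m) or (x of nut0 in the frame of scoop between -0.11 and 0.11 m and y of nut0 in the frame of scoop between -0.021 and 0.021 m and z of nut0 in the frame of scoop between 0.003 and 0.045 m)) and ((x of nut1 in the frame of tin between -0.073 and 0.073 m and y of nut1 in the frame of tin between -0.034 and 0.034 m and z of nut1 in the frame of tin between 0.003 and 0.068 m) or (x of nut1 in the frame of scoop between -0.11 and 0.11 m and y of nut1 in the frame of scoop between -0.021 and 0.021 m and z of nut1 in the frame of scoop between 0.003 and 0.045 m)) and ((x of nut2 in the frame of tin between -0.073 and 0.073 m and y of nut2 in the frame of tin between -0.034 and 0.034 m and z of nut2 in the frame of tin between 0.003 and 0.068 m) or (x of nut2 in the frame of scoop between -0.11 and 0.11 m and y of nut2 in the frame of scoop between -0.021 and 0.021 m and z of nut2 in the frame of scoop between 0.003 and 0.045 m)) and ((x of nut3 in the frame of tin between -0.073 and 0.073 m and y of nut3 in the frame of tin between -0.034 and 0.034 m and z of nut3 in the frame of tin between 0.003 and 0.068 m) or (x of nut3 in the frame of scoop between -0.11 and 0.11 m and y of nut3 in the frame of scoop between -0.021 and 0.021 m and z of nut3 in the frame of scoop between 0.003 and 0.045 m)) and ((x of nut4 in the frame of tin between -0.073 and 0.073 m and y of nut4 in the frame of tin between -0.034 and 0.034 m and z of nut4 in the frame of tin between 0.003 and 0.068 m) or (x of nut4 in the frame of scoop between -0.11 and 0.11 m and y of nut4 in the frame of scoop between -0.021 and 0.021 m and z of nut4 in the frame of scoop between 0.003 and 0.045 m)) and linear speed of each of tin, lid, scoop below 0.02 m/s); the robot touches nothing.
It fails at once if a bystander can or the jar is moved more than 30 mm (distance of any of can_a, can_b, jar from where it was at the start of the episode above 0.03 m).
It fails at once if the robot presses on the scale with more than 15 N (contact force between scale and the fingers above 15 N or contact force between scale and the arm above 15 N).
It also fails if it takes over 72 s, if anything falls off the work surface, if the arm or the gripper's body presses on something with over 40 N, if the wrist force passes 120 N, or if a joint passes its speed limit or range.

## Working session

There is one attempt and no reset: what is moved stays moved. The work goes in short steps, each a Python script; the robot and the scene stay as the last script left them, time stands still between calls to the robot, and variables do not carry over. Pictures are saved under pics/ and viewed, at most 10 in all, crops included, and the job is handed in when it is done.

```bash
mkdir -p pics; ls; python3 - <<'E'
from plant import *
import cv2,numpy as np
o=observe();print(o)
for n in("scene","top"):
    p,d=get_image(n);cv2.imwrite(f"pics/{n}0.png",p);np.save(f"pics/{n}0.npy",d);m=camera_model(n)
    print(n,m,(d>0).mean())
E
```

```text
pics
{'t': 0.0, 'joints': array([ 6.36705742e+01,  5.26125258e+00,  7.05822611e+01, -1.21425873e-03,
        1.04266252e+02, -3.24820154e+00]), 'qd': array([ 0.0272626 ,  0.02813035, -0.02400396,  0.04529317,  0.03883979,
        0.06082163]), 'effort': array([ 1.11369529e-03, -4.46470714e+01, -4.06430054e+01,  6.99698576e-02,
        2.96071626e-02, -1.13758592e-04]), 'tcp_pos': array([235.15807047, 551.8366175 , 301.52236635]), 'eef_rot': array([[-9.19947940e-01,  3.92039662e-01, -8.31298613e-04],
       [ 3.92040534e-01,  9.19946325e-01, -1.72614083e-03],
       [ 8.80344354e-05, -1.91386245e-03, -9.99998165e-01]]), 'wrist_force': array([-0.11737039,  0.03054338, -0.23452356]), 'torque': array([-0.07295591, -0.0362428 ,  0.04658048]), 'gripper_force': 0.0, 'finger_gap': 87.9130399443165}
scene {'camera_matrix': array([[420.67526315,   0.        , 316.79022444],
       [  0.        , 420.67526315, 197.53676174],
       [  0.        ,   0.        ,   1.        ]]), 'dist': array([-0.08764138,  0.        ,  0.        ,  0.        ,  0.        ]), 'R': array([[-0.88649435,  0.46271295,  0.00494895],
       [ 0.30632081,  0.59481754, -0.74320902],
       [-0.34683616, -0.65733463, -0.669041  ]]), 't': array([ 519.66446993, -116.96620929, 1344.04006785])} 0.99602734375
top {'camera_matrix': array([[407.44580576,   0.        , 322.50728054],
       [  0.        , 407.44580576, 199.84098833],
       [  0.        ,   0.        ,   1.        ]]), 'dist': array([-0.00866394,  0.        ,  0.        ,  0.        ,  0.        ]), 'R': array([[ 0.12521522, -0.99212705, -0.00225181],
       [-0.96908437, -0.12182005, -0.21455852],
       [ 0.212595  ,  0.02904819, -0.97670854]]), 't': array([-64.23211234, 583.5805203 , 987.08009932])} 0.99603515625
```

View pics/scene0.png

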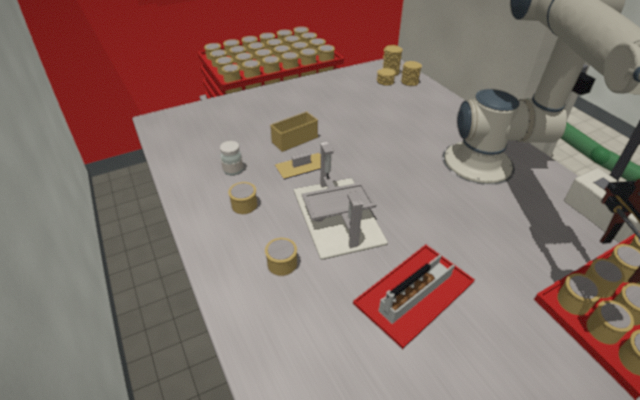

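View pics/top0.png

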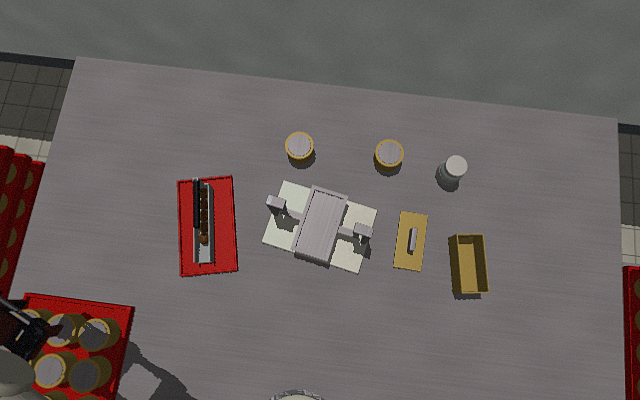

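Scene: tin (295,132), lid (300,165), scale (340,215), tray and scoop (415,295), bystanders (243,197), (282,256) and (232,158). Top: tray (207,225), scale (322,225), lid (410,240), tin (468,265). Next I'll take rough positions from the top view.

```bash
cat > h.py <<'E'
from plant import *
import cv2,numpy as np
def cloud(d,m):
    """world points per pixel from depth"""
    h,w=d.shape;uv=np.stack(np.meshgrid(np.arange(w),np.arange(h)),-1).reshape(-1,1,2).astype(np.float64)
    n=cv2.undistortPoints(uv,m["camera_matrix"],m["dist"])[:,0]
    X=np.c_[n,np.ones(len(n))]*d.reshape(-1,1)
    return ((X-m["t"])@m["R"]).reshape(h,w,3)      # R^T(X-t)
def ray(px,m,z):
    """pixels -> world xy on the plane of height z"""
    n=cv2.undistortPoints(np.asarray(px,float).reshape(-1,1,2),m["camera_matrix"],m["dist"])[:,0]
    d=np.c_[n,np.ones(len(n))]@m["R"];c=-m["R"].T@m["t"]
    return (c+d*((z-c[2])/d[:,2])[:,None])[:,:2]
def tri(p1,m1,p2,m2):
    A=[]
    for p,m in((p1,m1),(p2,m2)):
        n=cv2.undistortPoints(np.asarray(p,float).reshape(1,1,2),m["camera_matrix"],m["dist"])[0,0]
        P=np.c_[m["R"],m["t"]];A+=[n[0]*P[2]-P[0],n[1]*P[2]-P[1]]
    v=np.linalg.svd(np.array(A))[2][-1];return v[:3]/v[3]
def rect(P):
    """minAreaRect -> centre, long-axis angle (deg, -90..90), long, short"""
    (c,(a,b),t)=cv2.minAreaRect(np.asarray(P,np.float32))
    if a<b:a,b,t=b,a,t+90
    return np.array(c),(t+90)%180-90,a,b
def hsv(p):return cv2.cvtColor(p,cv2.COLOR_BGR2HSV)
def blobs(mask,amin=60):
    n,l,s,c=cv2.connectedComponentsWithStats(mask.astype(np.uint8))
    return [(l==i) for i in range(1,n) if s[i,4]>=amin]
def down(yaw):
    """tool pointing down, tool x along world yaw (deg)"""
    c,s=np.cos(np.radians(yaw)),np.sin(np.radians(yaw))
    return np.array([[c,s,0],[s,-c,0],[0,0,-1.]])
def snap(name,tag):
    m=camera_model(name);p,d=get_image(name);cv2.imwrite(f"pics/{tag}.png",p);return p,d,m
E
python3 - <<'E'
from h import *
m=camera_model("top");p=cv2.imread("pics/top0.png");W=cloud(np.load("pics/top0.npy"),m);H=hsv(p)
area=(W[...,0]>250)&(W[...,0]<950)&(abs(W[...,1])<600)
np.set_printoptions(precision=1,suppress=True)
for n,k in(("gold",(H[...,0]>15)&(H[...,0]<32)&(H[...,1]>90)),("red",((H[...,0]<6)|(H[...,0]>174))&(H[...,1]>150))):
  for b in blobs(k&area):
    P=W[b];z=np.percentile(P[:,2],[2,50,98]);q=P[P[:,2]>z[2]-6]
    print(n,[int(v.mean()) for v in np.nonzero(b)][::-1],P.mean(0),z,*rect(q[:,:2]))
r=(W[...,2]>30)&area
for b in blobs(r,40):
    P=W[b];print("high",[int(v.mean()) for v in np.nonzero(b)][::-1],P.mean(0),np.percentile(P[:,2],[2,50,98]),*rect(P[:,:2]))
for b in blobs(r&(W[...,2]>70)&(W[...,1]>150),10):
    P=W[b];print("bar",P.mean(0),*rect(P[:,:2]))
b=r&(W[...,2]>45)&(W[...,2]<68)&(abs(W[...,1])<120);
for b in blobs(b,50): print("pan",W[b].mean(0),*rect(W[b][:,:2]))
E
```

```text
gold [299, 150] [716.3  87.5  48.3] [ 1.9 52.8 58.8] [572.3  25.1] 22.626602172851562 420.693115234375 74.7724380493164
gold [386, 157] [ 725.9 -146.2   47.9] [ 0.2 53.  59.1] [ 565.4 -108.3] -13.541542053222656 432.8218688964844 74.7947006225586
gold [409, 241] [ 515.6 -231.6   16.8] [ 5.4  9.9 15. ] [ 450.4 -180.3] -38.582096099853516 333.82696533203125 140.55548095703125
gold [468, 263] [ 474.8 -382.1   31.9] [-0.6 18.5 73.7] [ 454.4 -213.6] -82.85816717147827 404.22686767578125 144.9010009765625
red [207, 227] [487.2 305.4  11.1] [ 0.8  5.4 16.8] [497.7 195.9] -88.33936095237732 426.4093017578125 280.4096984863281
red [105, 304] [256.4 523.3  27.2] [ 6.  24.2 29. ] [295.8 287. ] -80.31417274475098 630.6268920898438 30.293636322021484
high [298, 145] [727.2  90.1  60.8] [36.8 55.5 60.3] [572.8  25.3] 22.730682373046875 421.69793701171875 75.59571075439453
high [388, 153] [ 736.  -148.9   59.1] [35.4 55.5 60. ] [570.7 -90.8] -19.428298950195312 436.5387878417969 75.04345703125
high [452, 168] [ 706.4 -312.5   82. ] [34.6 88.2 94.1] [ 550.1 -179.2] -40.54901885986328 488.48416137695
[... 314 characters left out ...]
45.5 51.6] [ 440.3 -145. ] -48.31871032714844 286.5703430175781 50.24141311645508
high [470, 261] [ 476.9 -378.6   59.2] [31.3 57.3 74.6] [ 454.2 -213.7] -82.68235874176025 404.7228698730469 145.65797424316406
high [10, 305] [259.4 561.  299. ] [224.  316.7 383.6] [301.3 286.5] -82.42888116836548 626.6921997070312 42.731201171875
bar [536.3 322.2  92.7] [536.  323.3] 12.069613456726074 128.7147216796875 15.258240699768066
bar [259.1 562.7 296.7] [266.8 551.6] 89.8885726928711 92.5267562866211 33.547828674316406
pan [731.   88.6  55.6] [731.7  86.4] -0.874267578125 77.56754302978516 66.85042572021484
pan [528.4  10.3  61.3] [529.7  11.4] 24.135452270507812 198.3933563232422 177.60511779785156
```

```bash
python3 - <<'E'
from h import *
np.set_printoptions(precision=1,suppress=True)
for n,(x,y,yaw) in dict(scoop=(510,318,12),scale=(527,11,-5),lid=(516,-231,0),tin=(475,-380,12)).items():
    for z in (350,):
        for a in (yaw,yaw+180): print(n,a,ik([x,y,z],down(a)))
    if n in("scoop",):
        pass
movep([480,310,380],down(192));
print(observe()["t"])
p,d,m=snap("wrist","w_scoop");np.save("pics/w_scoop.npy",d);c=-m["R"].T@m["t"];print(c,m["R"][2],m["camera_matrix"][0],(d>0).mean())
E
```

```text
scoop 12 [ 28.7   6.3  64.6  -0.  109.2 106.7]
scoop 192 [ 28.7   6.3  64.6  -0.  109.2 -73.3]
scale -5 [ -2.5  -5.2  76.1  -0.  109.1  92.5]
scale 175 [ -2.5  -5.2  76.1  -0.  109.1 -87.5]
lid 0 [-27.6   0.7  70.4  -0.  108.9  62.4]
lid 180 [ -27.6    0.7   70.4   -0.   108.9 -117.6]
tin 12 [-41.9   7.4  63.3  -0.  109.3  36.1]
tin 192 [ -41.9    7.4   63.3   -0.   109.3 -143.9]
1.425
[401.4 293.7 461.7] [ 0.3  0.1 -1. ] [301.5   0.  322.5] 0.99604296875
```

View pics/w_scoop.png

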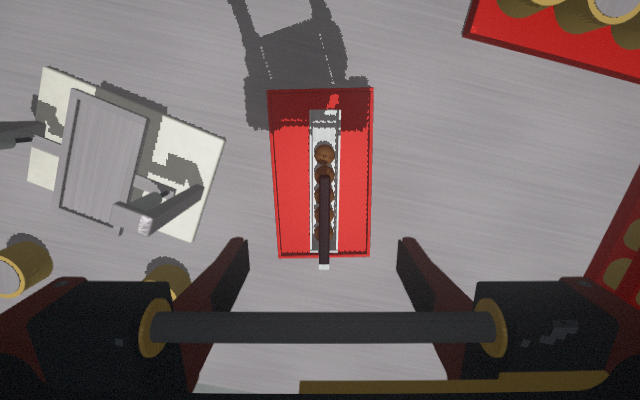

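Wrist view: the scoop is at (324,180) with its nose up, towards the robot, at row 108. The bar runs along rows 175-268. Next views: scale, then lid and tin.

```bash
cat > meas.py <<'E'
from h import *
np.set_printoptions(precision=1,suppress=True)
def masked(W,d,cx,cy,r,z0,z1):
    return (d>0)&(np.hypot(W[...,0]-cx,W[...,1]-cy)<r)&(W[...,2]>z0)&(W[...,2]<z1)
def rep(n,W,k,amin=30):
    for b in blobs(k,amin):
        P=W[b];c,a,l,s=rect(P[:,:2]);print(f"  {n} n={len(P)} z={np.median(P[:,2]):.1f} c={c} yaw={a:.1f} {l:.0f}x{s:.0f}")
def report(p,d,m,what):
    W=cloud(d,m);H=hsv(p);gold=(H[...,0]>15)&(H[...,0]<32)&(H[...,1]>70)
    if "scoop" in what:
        rep("bar",W,masked(W,d,530,318,130,82,100))
        rep("trough",W,masked(W,d,510,318,130,38,52)); rep("walls",W,masked(W,d,510,318,140,10,60),150)
        red=((H[...,0]<6)|(H[...,0]>174))&(H[...,1]>150);k=masked(W,d,490,312,200,-5,25)&red;rep("tray",W,k,200)
        nut=(H[...,0]<14)&(H[...,1]>60)&(H[...,2]<200)&masked(W,d,510,318,130,28,46);rep("nuts",W,nut,10)
    if "scale" in what:
        rep("panlevel",W,masked(W,d,527,11,150,30,72),200)
        rep("posts",W,masked(W,d,527,11,170,150,175))
        rep("plate",W,masked(W,d,527,11,220,7,20),100)
    if "lid" in what:
        rep("lidgrip",W,masked(W,d,516,-231,90,38,56)); rep("lidplate",W,masked(W,d,516,-231,100,3,16),100)
    if "tin" in what:
        rep("tinrim",W,masked(W,d,475,-382,110,64,82)); rep("tinall",W,masked(W,d,475,-382,110,25,82))
E
python3 - <<'E'
from meas import *
movep([480,10,390],down(175));hold(.2);p,d,m=snap("wrist","w_scale");print("wrist scale");report(p,d,m,["scale"])
movep([455,-300,390],down(180));hold(.2);p,d,m=snap("wrist","w_tin");print("wrist tin");report(p,d,m,["lid","tin"])
m["R"]
print("top");p,d,m=snap("top","top1");report(p,d,m,["scoop","scale","lid","tin"])
print("scene");p,d,m=snap("scene","scene1");report(p,d,m,["scoop","scale","lid","tin"])
print(observe()["t"])
a=cv2.imread("pics/w_scale.png");b=cv2.imread("pics/w_tin.png")
cv2.imwrite("pics/pair.png",cv2.resize(np.vstack([a[:300],b[:300]]),None,fx=1,fy=1))
E
```

```text
wrist scale
  panlevel n=9333 z=60.5 c=[528.   11.1] yaw=-52.1 194x187
  posts n=906 z=161.5 c=[508.1 -93.7] yaw=79.5 44x23
  posts n=570 z=161.6 c=[547.6 116.2] yaw=79.4 44x24
  plate n=6276 z=12.1 c=[486.7  19.3] yaw=79.2 271x94
  plate n=524 z=9.6 c=[ 516.9 -201.7] yaw=-4.1 142x14
  plate n=1304 z=11.9 c=[567.7 -87.2] yaw=76.6 74x65
  plate n=1370 z=12.1 c=[602.6  92.7] yaw=79.7 72x64
  plate n=174 z=14.1 c=[707.5  87.8] yaw=-76.4 71x29
wrist tin
  lidgrip n=387 z=46.0 c=[ 519.1 -232.8] yaw=-2.6 60x14
  lidplate n=3660 z=10.3 c=[ 519.9 -233.1] yaw=-2.8 153x75
  tinrim n=998 z=71.5 c=[ 474.9 -377.8] yaw=8.4 147x69
  tinall n=2463 z=58.5 c=[ 474.8 -377.6] yaw=8.5 147x69
top
  bar n=341 z=94.2 c=[536.2 323.4] yaw=12.0 129x15
  trough n=175 z=45.7 c=[498.8 305.3] yaw=11.9 206x23
  trough n=82 z=46.2 c=[434.6 323.1] yaw=11.7 87x5
  walls n=233 z=13.7 c=[536.1 251.7] yaw=33.1 244x81
  walls n=213 z=13.7 c=[492.  385.2] yaw=4.9 236x38
  walls n=1189 z=32.3 c=[496.  315.5] yaw=11.0 208x44
  tray n=3758 z=5.4 c=[493.7 311.7] yaw=13.3 260x152
  nuts n=35 z=33.8 c=[574.3 327.8] yaw=5.8 24x16
[... 1232 characters left out ...]
 n=1497 z=33.1 c=[496. 318.] yaw=12.0 210x44
  tray n=3795 z=5.8 c=[495.8 315.4] yaw=13.2 260x149
  nuts n=12 z=33.5 c=[476.1 313.9] yaw=32.3 19x7
  nuts n=13 z=35.5 c=[533.8 321.6] yaw=15.5 24x9
  panlevel n=1950 z=61.3 c=[531.2  14.4] yaw=-57.1 198x191
  posts n=123 z=161.8 c=[510.8 -92. ] yaw=78.7 45x24
  posts n=189 z=161.6 c=[551.  117.5] yaw=80.7 46x24
  plate n=108 z=12.3 c=[448.2 -97. ] yaw=-12.3 61x28
  plate n=2450 z=12.3 c=[530.4  12.5] yaw=79.1 276x181
  lidgrip n=95 z=44.9 c=[ 522.2 -231.8] yaw=-2.9 59x21
  lidplate n=539 z=10.5 c=[ 523.3 -231.7] yaw=-4.2 150x103
  tinrim n=283 z=69.8 c=[ 476.5 -377. ] yaw=7.4 150x75
  tinall n=1072 z=52.8 c=[ 476.5 -377.5] yaw=8.3 151x80
4.4083
```

View pics/pair.png

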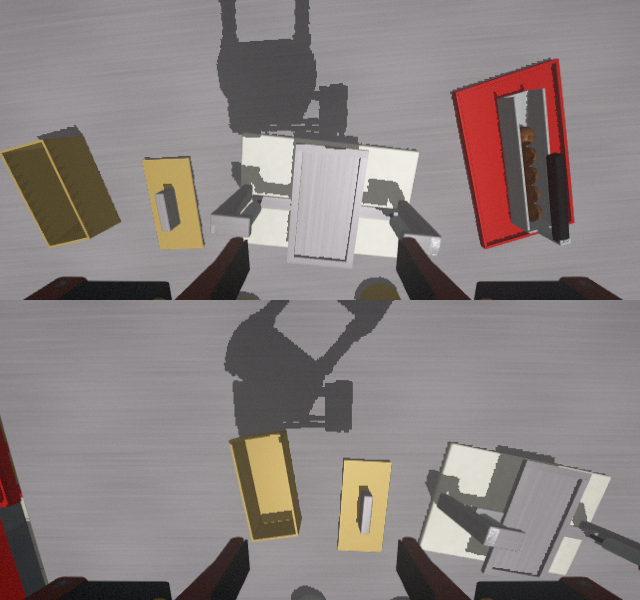

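Wrist, top and scene agree within about 2 mm:
- Tin: (475,-378), yaw 8.4, rim at 71.5 mm.
- Lid: (519,-233), yaw -2.7, grip top at 46 mm.
- Pan: (528,11), z about 60.5 mm, yaw -10.7, taken from the posts.
- Bar: (536,323), top at 94 mm, yaw 12.

In the pair picture the pan is at (328,205) in the upper half, and the tin (265,485) and lid (364,505) are in the lower half. Now I'll move the tin.

```bash
python3 - <<'E'
from meas import *
T=np.array([474.9,-377.7]);P=np.array([528.,11.])
movep([*T,230],down(188.4));servo_line([*T,119],down(188.4),speed=120)
grasp(15);o=observe();print("gap",o["finger_gap"],o["tcp_pos"])
servo_line([*T,305],down(188.4),speed=200)
p,d,m=snap("scene","carry")
movep([*P,305],down(169.3));servo_line([*P,185],down(169.3),speed=120);servo_line([*P,175],down(169.3),speed=40)
hold(.2);o=observe();print(o["tcp_pos"],o["wrist_force"],o["t"])
open_gripper();hold(.2)
servo_line([*P,300],down(169.3),speed=150)
q=P+40*np.array([-np.cos(np.radians(-10.7)),-np.sin(np.radians(-10.7))])
movep([*q,390],down(169.3));hold(.3)
p,d,m=snap("wrist","w_placed");W=cloud(d,m)
rep("tinrim",W,masked(W,d,528,11,95,115,140));rep("posts",W,masked(W,d,527,11,170,150,175));rep("pan",W,masked(W,d,528,11,110,52,66))
p,d,m=snap("top","t_placed");W=cloud(d,m);rep("top tinrim",W,masked(W,d,528,11,95,115,140));rep("posts",W,masked(W,d,527,11,170,150,175))
print(observe()["t"])
E
```

```text
gap 68.24400144007085 [ 475.1 -377.9  119.6]
[528.   11.  175.2] [-0.7  0.7  0.2] 11.0167
  tinrim n=1269 z=126.5 c=[526.8  11.5] yaw=-10.7 145x68
  tinrim n=93 z=127.7 c=[508.7 -75.7] yaw=20.9 15x5
  tinrim n=94 z=128.0 c=[542.9  99. ] yaw=-36.9 15x5
  posts n=881 z=161.4 c=[507.5 -93.7] yaw=80.0 44x23
  posts n=877 z=161.8 c=[548.5 116.2] yaw=79.8 44x24
  pan n=3032 z=60.5 c=[528.4  11.5] yaw=-46.1 198x179
  pan n=3960 z=58.1 c=[533.   10.5] yaw=-10.7 131x62
  top tinrim n=92 z=126.5 c=[475.   20.4] yaw=79.7 68x40
  posts n=137 z=161.5 c=[ 507.  -102.1] yaw=78.9 29x24
13.6
```

View pics/w_placed.png

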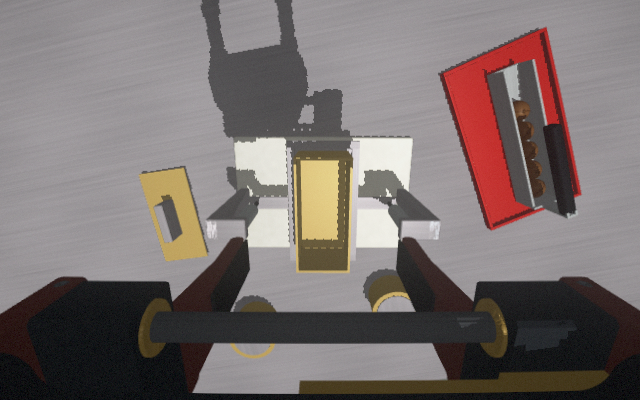

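The tin stands on the pan: centre about (527,11.5), yaw -10.7, rim at 126.5 mm (pixel (323,212)). Now I'll fetch the scoop.

```bash
cat > scoop.py <<'E'
from meas import *
from scipy.spatial.transform import Rotation as Ro
def sp(N,tilt,yaw=-10.7):
    """TCP pose for nose point N and nose-down tilt"""
    S=(Ro.from_euler("z",yaw,degrees=True)*Ro.from_euler("y",-tilt,degrees=True)).as_matrix()
    return np.asarray(N,float)+S@[120,0,130], S@np.diag([-1,1,-1.])
u=np.array([np.cos(np.radians(-10.7)),np.sin(np.radians(-10.7))])
NX=np.array([526.8,11.5])+35*u
G=np.array([512.7,318.4])
E
python3 - <<'E'
from scoop import *
for t,z in((0,210),(10,160),(12,138),(36,138)): print(ik(*sp([*NX,z],t)))
movep([*G,230],down(192));servo_line([*G,147],speed=100)
grasp(40);o=observe();print("gap",o["finger_gap"],o["tcp_pos"])
servo_line([*G,340],speed=150);hold(.1);o=observe();print("lift",o["finger_gap"],o["wrist_force"],o["torque"])
q,R=sp([*NX,210],0);servo_line(q,R,speed=150)
q,R=sp([*NX,165],9);servo_line(q,R,speed=80);hold(.2)
o=observe();print(o["t"],o["tcp_pos"],q)
p,d,m=snap("wrist","w_pour0");a=p.copy();p,d,m=snap("scene","s_pour0")
W=cloud(d,m);k=masked(W,d,*NX,220,165,290)
cv2.imwrite("pics/pour0.png",np.vstack([a[:300],cv2.resize(p[80:280,200:520],(640,400))[50:350]]))
E
```

```text
[ -4.3  18.9  51.2  -0.  110.  -83.6]
[ -3.6   6.7  68.7  -1.2  94.7 -83.1]
[ -3.4   4.3  73.4  -1.5  90.4 -82.9]
[ -0.5 -22.1  99.3  -6.5  67.4 -79.2]
gap 13.673438482016383 [512.6 318.5 146.9]
lift 13.738788557555269 [-0.3  0.3 -3.3] [ 0.   0.1 -0. ]
21.9667 [658.2 -13.3 312.5] [657.7 -13.2 312.2]
```

View pics/pour0.png

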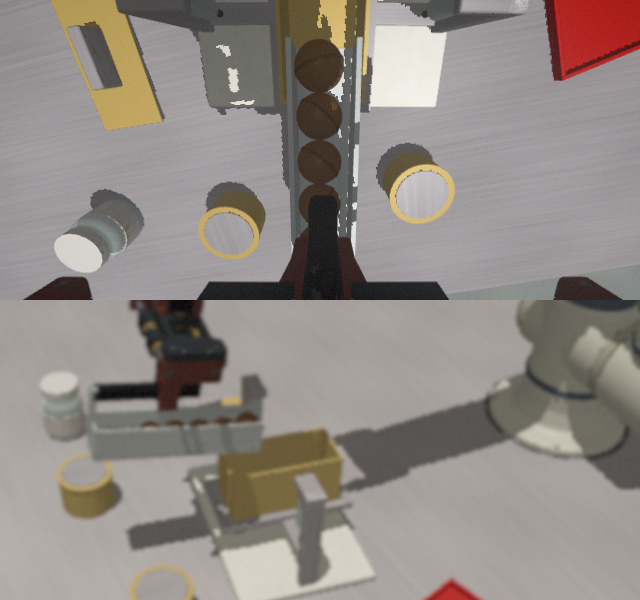

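The scoop is centred over the tin: the nose is near (320,50) in the wrist half, with the nuts lined up behind it. Pour slowly.

```bash
python3 - <<'E'
from scoop import *
def go(z,t,s): 
    q,R=sp([*NX,z],t);servo_line(q,R,speed=s)
go(140,12.5,60)
for t in(15,17,19,21,23,26,30): go(138,t,40);hold(.25);o=observe();print(t,round(o["t"],1),o["wrist_force"][2])
p,d,m=snap("wrist","w_pour1");W=cloud(d,m);a=p.copy()
rep("rim",W,masked(W,d,526.8,11.5,60,105,132))
p,d,m=snap("scene","s_pour1")
cv2.imwrite("pics/pour1.png",np.vstack([a[:300],cv2.resize(p[80:280,200:520],(640,400))[50:350]]))
E
```

```text
15 23.1 -3.637384132567399
17 23.7 -2.7010018170866137
19 24.3 -1.660005177229038
21 24.8 -2.051220918118055
23 25.4 -2.45090392967382
26 26.0 -2.502975126364627
30 26.7 -2.199993925156813
  rim n=318 z=111.7 c=[552.2 -26.7] yaw=-11.5 38x3
  rim n=321 z=111.7 c=[564.5  37.3] yaw=-10.0 38x4
```

View pics/pour1.png

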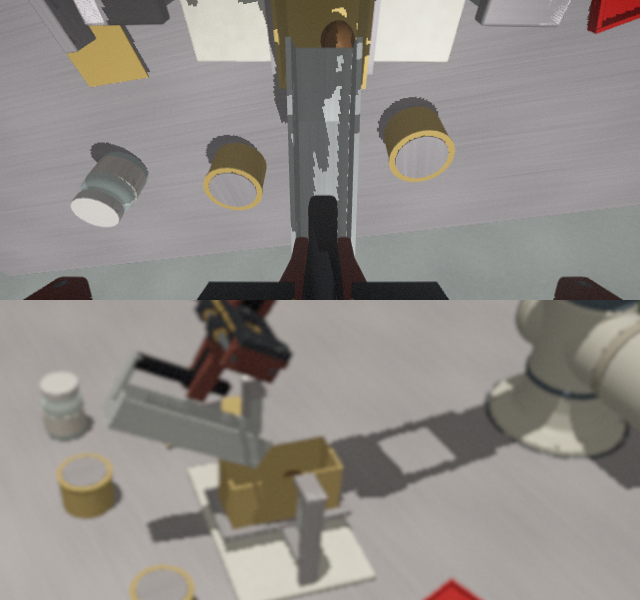

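The scoop is empty: the trough (320,150) is bare, a nut shows in the tin at (337,35), and the rim is at 111.7 mm, so the pan is on its stop. I'll return the scoop and look at the tin again.

```bash
python3 - <<'E'
from scoop import *
q,R=sp([*NX,190],12);servo_line(q,R,speed=120)
q,R=sp([*NX,220],0);servo_line(q,R,speed=150)
servo_line([*G,345],down(192),speed=200)
servo_line([*G,160],speed=150);servo_line([*G,147.5],speed=40);hold(.1)
o=observe();print(o["wrist_force"],o["tcp_pos"])
open_gripper();hold(.2);servo_line([*G,240],speed=150)
movep([487,19,390],down(169.3));hold(.3)
p,d,m=snap("wrist","w_chk");W=cloud(d,m);a=p
rep("rim",W,masked(W,d,526.8,11.5,85,106,118),60);rep("posts",W,masked(W,d,527,11,170,150,175))
H=hsv(p);nut=(H[...,0]<14)&(H[...,1]>60)&(H[...,2]<200)&masked(W,d,527,11,80,50,112);print("nut z",np.percentile(W[nut][:,2],[50,98]))
rep("bar",W,masked(W,d,530,318,130,82,100));rep("lidgrip",W,masked(W,d,516,-231,90,38,56))
p,d,m=snap("top","t_chk");W=cloud(d,m);report(p,d,m,["scoop","lid"]);rep("rim",W,masked(W,d,526.8,11.5,85,106,118))
print(observe()["t"])
cv2.imwrite("pics/chk.png",np.vstack([a[:300],p[100:300]]))
E
```

```text
[-0.1  0.9 -2.7] [512.6 318.3 147.2]
  rim n=941 z=111.8 c=[526.9  11.6] yaw=-10.8 145x68
  posts n=869 z=161.4 c=[508.3 -94. ] yaw=78.7 45x24
  posts n=833 z=161.8 c=[547.7 116.2] yaw=79.8 44x22
nut z [69.2 73.2]
  bar n=1574 z=94.5 c=[535.1 323.2] yaw=12.6 128x16
  lidgrip n=428 z=44.9 c=[ 519.4 -231.9] yaw=-2.4 59x15
  bar n=339 z=94.1 c=[536.  322.8] yaw=11.3 128x15
  trough n=182 z=45.8 c=[501.3 296.5] yaw=18.1 207x25
  trough n=68 z=44.8 c=[434.1 321.6] yaw=12.6 86x5
  walls n=230 z=13.7 c=[536.7 251.2] yaw=33.2 242x79
  walls n=218 z=13.3 c=[492.3 384.6] yaw=3.6 236x42
  walls n=739 z=28.8 c=[496.6 312.4] yaw=10.5 209x43
  tray n=3713 z=5.4 c=[493.4 311.7] yaw=13.5 259x151
  lidgrip n=137 z=45.9 c=[ 519.6 -233.6] yaw=-2.8 60x14
  lidplate n=1425 z=9.9 c=[ 518.6 -234.2] yaw=-4.6 155x81
  rim n=78 z=111.6 c=[474.3  20.7] yaw=79.4 67x38
35.7083
```

View pics/chk.png

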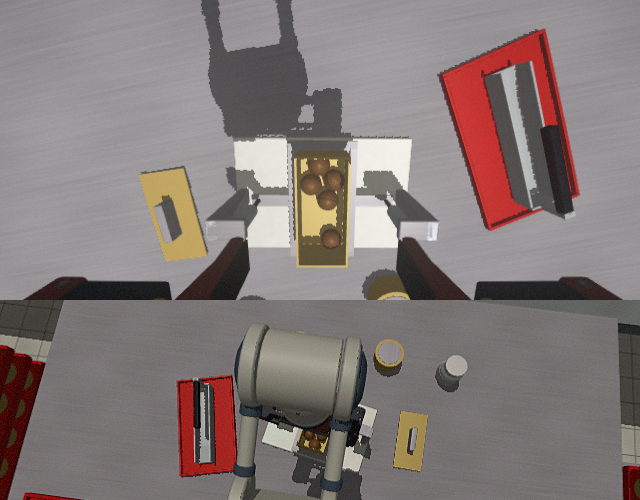

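All five nuts are in the tin (320,190), the scoop is back on its tray (525,135), and the rim is at 111.8 mm. Now the lid.

```bash
python3 - <<'E'
from meas import *
L=np.array([519.4,-233.]);T=np.array([527.4,11.4])
movep([*L,200],down(177.4));servo_line([*L,94],speed=120);grasp(15);o=observe();print("gap",o["finger_gap"],o["tcp_pos"])
servo_line([*L,310],speed=200);hold(.1);f0=observe()["wrist_force"]
movep([*T,310],down(169.3));servo_line([*T,215],speed=120)
for z in np.arange(211,198,-2):
    servo_line([*T,z],speed=30);hold(.1);o=observe();f=o["wrist_force"]-f0;print(z,f,o["tcp_pos"])
    if np.linalg.norm(f)>8: print("contact");break
p,d,m=snap("scene","s_lid");W=cloud(d,m);cv2.imwrite("pics/lid.png",cv2.resize(p[120:270,240:480],(800,500)))
print(o["t"])
E
```

```text
gap 13.907948506903361 [ 519.4 -233.    94. ]
211 [ 1.4  0.2 -1.6] [527.5  11.4 211.2]
209 [ 1.4  0.2 -0.6] [527.4  11.4 209. ]
207 [ 0.8  0.6 -0.9] [527.4  11.4 207. ]
205 [1.5 0.8 0.5] [527.4  11.4 205. ]
203 [ 1.4  0.1 -0.5] [527.4  11.4 203. ]
201 [ 1.4  0.  -0.3] [527.4  11.4 201. ]
199 [ 1.  -0.5 -1.5] [527.4  11.4 199. ]
44.8
```

View pics/lid.png

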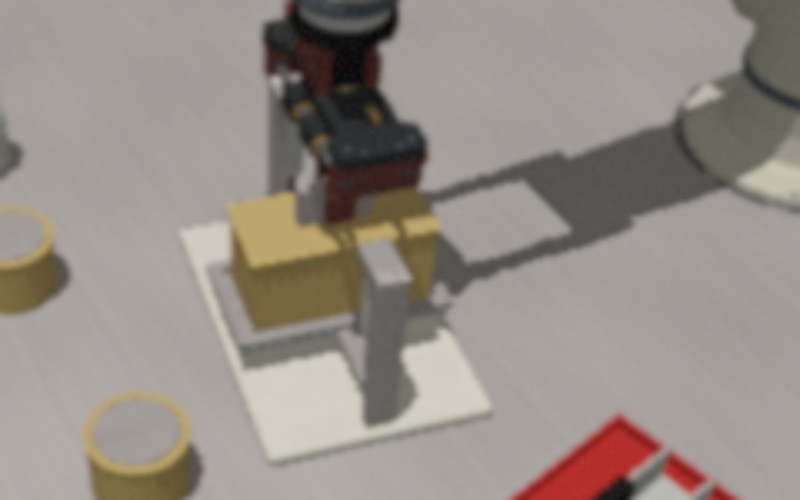

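The lid sits flush on the tin (335,235). I'll release it, check and hand in.

```bash
python3 - <<'E'
from meas import *
open_gripper();hold(.3);T=[527.4,11.4]
servo_line([*T,300],speed=120);movep([487,19,390],down(169.3));hold(.4)
p,d,m=snap("wrist","w_end");W=cloud(d,m)
rep("plate",W,masked(W,d,526.8,11.5,85,108,122));rep("grip",W,masked(W,d,526.8,11.5,45,140,160));rep("bar",W,masked(W,d,530,318,130,82,100))
k=masked(W,d,526.8,11.5,85,108,122);P=W[k];A=np.c_[P[:,:2]-P[:,:2].mean(0),np.ones(len(P))];print("slope",np.linalg.lstsq(A,P[:,2],rcond=None)[0].round(4),observe()["t"])
E
```

```text
plate n=6097 z=115.0 c=[526.8  11.8] yaw=-10.7 150x74
  grip n=619 z=151.0 c=[527.2  11.4] yaw=-10.4 60x13
  bar n=1578 z=94.6 c=[534.7 322.9] yaw=12.6 128x16
slope [ -0.   0. 115.] 48.275
```

```bash
python3 -c "
from plant import *
print(finish_job())"
```

```text
the job is handed in; nothing more can be done
None
```

I handed the job in at about 48 s: the tin is on the pan at its stop with all five walnuts in it and the lid closed level, and the scoop is back upright on its tray; the verdict was not reported back.

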